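# Clear the parcel pile on the packing bench

### The arm

A 6-joint arm with a two-finger parallel gripper is mounted at the origin on the work surface. World frame = base frame: x ahead of the robot, y to its left, z up, the work surface at z = 0. Lengths are in m, angles in rad, forces in N, time in s.
With the tool pointing down it reaches from about 0.4 to 0.825 m from the base axis. Payload 7 kg.
Tool frame: the origin (TCP) lies on the centre line of the jaws, within the pads' length; the fingertips stand 25 mm ahead of it and the grasp point (between the pads) lies 6 mm ahead of it; z points along the fingers, y is the line along which they close (so a half turn about z gives the same grasp; the last joint's range is limited). The gripper opens to 88 mm and grips with 3 to 60 N. Pads are 19 mm wide; open, the fingers measure 130 mm over their backs; the gripper's body (78 mm by 193 mm) begins 47 mm behind the grasp point.
Start: joints at [-0.979, 0.359, 0.012, 0, -1.224, -0.288], TCP at [0.202, -0.644, 0.252] pointing down, gripper open.
Joint ranges: [-3.07, 3.07], [-1.43, 2.12], [-1.02, 1.25], [-3.03, 1.67], [-3.05, -0], [-3.03, 3.03]. Speed limits (rad/s): [2.39, 2.39, 3.01, 3.14, 3.14, 3.14].

### API

Orientations are given as [roll, pitch, yaw] about the fixed x, y, z axes, in that order (R = Rz(yaw) Ry(pitch) Rx(roll)).
In Python, from station import readout, vision, arm gives the robot as it stands. The module is installed in compiled form; this text tells all that it offers.
- The arm moves only by the tool carry_out, never from a script. Its argument "commands" is a list of rows, each an object with "dp": the shift along the tool's x, y, z in m, a list of three; "rotation": the turn, a rotation vector about the tool's x, y, z in degrees, a list of three. In form: [{"dp": [dx, dy, dz], "rotation": [wx, wy, wz]}, ...]. A call has 1 to 8 rows; each row shifts and turns the commanded pose from where the row before left it, along the tool's axes as they then stand; what a row does not reach is not made up. A row lasts 1/8 s, in which the tool goes at most 62.5 mm and 10.7 degrees, less where a joint would pass 70% of its speed; a pose out of reach is approached as far as the arm can. A call with a gripper value outside its range is refused whole. "grip" is the finger opening in m, from 0 to 0.0876, set as the call begins (left out, the last holds). The fingers move at their own pace and stop on an object; "force" is the grip in N (left out, the last holds). Time passes only in rows, so rows that do not move let the fingers close. It gives the time, the measured TCP pose, the force, the opening and the grip force at its end, in the units of the state.
- readout.get_state(): the state, without advancing time (a new reading comes with each control period).
- vision.grab_frame(name): name is "scene" or "top" or "wrist"; returns (picture, depth): 480x640x3 uint8, red, green, blue; 480x640 float32, m along the optical axis (not along the pixel's ray), 0 where there is no reading.
- vision.calibration(name): a dict with "fovy" (degrees; the focal length in pixels is half the picture's height over the tangent of half this angle, whatever the lens; pixels are square), "cx", "cy" (the principal point, pixels), "origin" and "attitude" of the camera in the world; the wrist camera has in their place "mount" (4x4, takes a point from camera to tool coordinates, whose origin is the TCP and whose axes are the flange's). Camera axes: x right, y down, z forward; pixel columns grow to the right and rows downward; lengths in m; the calibration is good to about 2 mm. A picture is of the moment at which its call begins: read the wrist's pose just before it. calibration takes no time and is no camera call.
- arm.job_done(): hands the job in; it is judged then, once.
Trained networks look in the newest picture that a camera, given by its name, has taken for a name from the list of things; names that differ only in an ending like _2 or _b are one class to them, and where a whole thing is asked for, a point or a joint stands for the part that bears it (a point fixed in the world has none). Each returns a list of dicts, best first, with "score" (0 to 1); they miss things now and then, are a little off and sometimes report something else, mostly with a low value. They report only what shows in the picture. A call takes as long as a camera call.
- vision.trace(label, camera): "pixels" (480x640 bool, what is visible of it) and "position" ([row, column] in pixels, amid what is visible of it).
The state is a dict: "t": time; "q": joint angles; "qd": joint speeds; "joint_efforts": joint torques, N m; "eef_pos": TCP position; "ee_rot": TCP orientation; "force": force on the tool from outside, world axes, zero at the start; "moment": the same for the moment, N m; "width": finger opening in m; "gripper_force": force on a finger pad.
Only numpy, scipy, OpenCV 4.12 (cv2) and the standard library are available. Lean on these libraries where they do the work, as an engineer would, in place of code of your own. Each camera call takes 0.05 s, during which the arm holds its last target. There are 200 camera calls.

### The job

Take the pile on the packing bench apart from the top: set the label roll upright on the spindle, its core over the pin and its end resting on the foot, and set each of the three cartons in the tray made for its size, lying flat on the tray's floor with the same side up as now, its length along the tray. Set things down rather than letting them drop or knocking them off the pile, and leave the tape dispenser and the scanner where they are.

Things in the scene. Friction and masses are not known exactly. Their poses are not given: they have to be found in the camera images.
- long_carton: closed brown carton, 180 x 66 x 45 mm high, about 0.3 kg, the bottom of the pile, standing on the bench; origin at the centre of its underside, x along its 180 mm length, z up
- medium_carton: closed brown carton, 130 x 56 x 40 mm high, about 0.2 kg, lying on the long carton (turned up to 15 degrees on it); origin at the centre of its underside, x along its 130 mm length, z up
- small_carton: closed brown carton, 50 x 50 x 42 mm high, about 0.1 kg, standing on one end of the medium carton, beside the label roll (either may be at either end, about 20 mm between them along the medium carton; the medium carton's long sides are free); origin at the centre of its underside, x along its 50 mm side, roughly along the medium carton, z up
- label_roll: white roll of paper labels standing on its flat end on the other end of the medium carton: 56 mm outside diameter, 45 mm high, with an upright open core hole of 30 mm diameter right through, about 0.12 kg; origin at the centre of its underside, z along the core
- long_tray: fixed grey open steel tray, inside 204 x 90 mm, walls 4 mm thick and 10 mm high above the bench, floor 3 mm above the bench; origin at the centre of its underside on the bench, x along its length, z up
- medium_tray: fixed grey open steel tray, inside 154 x 80 mm, otherwise like the long tray; origin at the centre of its underside, x along its length, z up
- small_tray: fixed grey open steel tray, inside 74 x 74 mm, otherwise like the long tray; origin at the centre of its underside, z up
- spindle: fixed label-roll spindle: a dark round foot of 84 mm diameter, 8 mm high, with an upright bright pin of 12 mm diameter in its middle whose top is 60 mm above the bench; origin at the centre of the underside of the foot, z up
- tape_dispenser: bystander: black desk tape dispenser with a roll of tape, about 160 x 60 x 82 mm high, loose, beyond the work; origin at the centre of its underside, x along its length
- scanner: bystander: grey and black hand scanner lying on the bench, about 183 x 60 x 35 mm high, loose, beyond the work; origin on its underside, x along its length

How it is judged:
By the outcome, as a careful person would: the job done as asked, in the order asked, and still so for the second after the job is handed in, with the robot touching nothing.
It also fails if it takes over 112 s, if anything falls off the work surface, if the arm or the gripper's body presses on something with over 40 N, if the wrist force passes 120 N, or if a joint passes its speed limit or range.

## Working session

There is one attempt and no reset: what is moved stays moved. The work goes in short steps, Python scripts to look and compute and a tool call to move; the robot and the scene stay as the last step left them, time stands still between calls to the robot, and variables do not carry over. Pictures are saved under pics/ and viewed, at most 14 in all, crops included, and the job is handed in when it is done.

Besides the shell and the picture viewer there is one more tool, called after "Request:" as name(argument=value, ...), one argument or row to a line, values as JSON. carry_out: Moves the arm, as the interface text tells. Its arguments: {"type":"object","properties":{"commands":{"type":"array"},"grip":{"type":"number"},"force":{"type":"number"}},"required":["commands"]}

```bash
mkdir -p pics; cat > h.py <<'E'
import numpy as np, cv2
from scipy.spatial.transform import Rotation as R
from station import readout, vision, arm
def rot(a):
    a=np.array(a,float)
    if a.shape==(3,3): return a
    if a.size==4: return R.from_quat(a).as_matrix()
    return R.from_euler('xyz',a).as_matrix()
def campose(n,s=None):
    c=vision.calibration(n)
    if 'mount' in c:
        s=s or readout.get_state(); M=np.array(c['mount']); Rt=rot(s['ee_rot'])
        return c,Rt@M[:3,:3],Rt@M[:3,3]+np.array(s['eef_pos'])
    return c,rot(c['attitude']),np.array(c['origin'])
def cloud(n,save=None):
    s=readout.get_state(); im,d=vision.grab_frame(n); c,Rc,o=campose(n,s)
    f=240/np.tan(np.radians(c['fovy'])/2)
    v,u=np.mgrid[:480,:640]
    P=np.stack([(u-c['cx'])/f*d,(v-c['cy'])/f*d,d],-1)@Rc.T+o
    P[d<=0]=np.nan
    if save: cv2.imwrite('pics/'+save,im[...,::-1])
    return im,d,P
E
python3 - <<'E'
from h import *
s=readout.get_state();print(s)
for n in('scene','top','wrist'):print(n,vision.calibration(n))
for n in('scene','top'):
    im,d,P=cloud(n,n+'0.png'); np.save(n+'0.npy',P)
    for l in('long_carton','medium_carton','small_carton','label_roll','long_tray','medium_tray','small_tray','spindle','tape_dispenser','scanner'):
        for r in vision.trace(l,n)[:2]:
            m=r['pixels']&np.isfinite(P[...,2]); q=P[m]
            print(n,l,round(r['score'],2),np.round(r['position']),m.sum(),np.round(np.median(q,0),3) if m.any() else '',np.round(np.percentile(q[:,2],[5,95]),3) if m.any() else '')
E
```

```text
{'t': 0.0, 'q': array([-9.78872811e-01,  3.59388897e-01,  1.10426852e-02, -3.69037920e-04,
       -1.22410075e+00, -2.88104318e-01]), 'qd': array([-0.00035046, -0.00201784, -0.00016055,  0.0008353 , -0.00014406,
       -0.00073849]), 'joint_efforts': array([-1.22120608e-03, -5.82712984e+01,  2.93060410e+01,  6.99737281e+00,
        6.74759751e-03, -2.09636501e-04]), 'eef_pos': array([ 0.2017827 , -0.6436514 ,  0.25061091]), 'ee_rot': array([ 3.13991147e+00, -1.36432591e-04, -2.83789902e+00]), 'force': array([-0.15642332, -0.34192734, -0.1762563 ]), 'moment': array([ 0.00217692,  0.00370628, -0.08603446]), 'gripper_force': 0.0, 'width': 0.08777628252545012}
scene {'fovy': 45.74847624102108, 'cx': 317.81684939631333, 'cy': 245.01715212532216, 'origin': array([0.9406001 , 0.5283436 , 1.11513216]), 'attitude': array([-2.59133240e+00,  2.48652402e-04,  2.52691884e+00])}
top {'fovy': 42.93315589021254, 'cx': 321.11284254998384, 'cy': 247.17950521197184, 'origin': array([0.45154201, 0.00175626, 1.46004821]), 'attitude': array([-3.0589961, -0.0122557, -1.5758165])}
wrist {'fovy': 69.92755268
[... 1542 characters left out ...]
97. 387.] 2553 [ 0.464 -0.168  0.004] [-0.002  0.011]
top small_carton 0.67 [279. 148.] 580 [0.49  0.361 0.126] [0.108 0.131]
top label_roll 0.68 [252. 163.] 561 [0.55  0.33  0.127] [0.084 0.132]
top long_tray 0.92 [300. 244.] 3722 [0.442 0.169 0.004] [-0.002  0.01 ]
top medium_tray 0.58 [295. 388.] 2539 [ 0.464 -0.168  0.004] [-0.002  0.011]
top small_tray 0.67 [248. 456.] 1210 [ 0.566 -0.348  0.004] [-0.002  0.011]
top spindle 0.72 [271. 314.] 920 [0.512 0.005 0.007] [0.002 0.013]
top tape_dispenser 0.61 [170. 372.] 1700 [ 0.751 -0.137  0.023] [0.012 0.08 ]
top scanner 0.77 [173. 246.] 1551 [0.746 0.163 0.028] [0.018 0.035]
top scanner 0.74 [267. 165.] 475 [0.522 0.336 0.083] [0.061 0.089]
```

```bash
python3 - <<'E'
from h import *
def rect(q):
    (c,wh,a)=cv2.minAreaRect((q[:,:2]*1000).astype(np.float32));return np.round(c,1),np.round(wh,1),round(a,1)
P={n:np.load(n+'0.npy') for n in('scene','top')}
for n in P:
    p=P[n].reshape(-1,3);p=p[np.isfinite(p).all(1)]
    pile=p[(abs(p[:,0]-.54)<.16)&(abs(p[:,1]-.35)<.15)]
    for lo,hi in((.12,.14),(.079,.095),(.039,.052),(.010,.038)):
        q=pile[(pile[:,2]>lo)&(pile[:,2]<hi)];print(n,lo,len(q),np.round(np.median(q[:,2]),4),rect(q))
    q=pile[pile[:,2]>.12]
    k=cv2.kmeans(q.astype(np.float32)[:,:2].copy(),2,None,(3,50,1e-5),5,2)[1].ravel()
    for i in(0,1):print('  top',i,rect(q[k==i]),np.round(np.median(q[k==i],0),4))
    for nm,c,r in(('long',(.445,.168),.125),('med',(.466,-.168),.1),('small',(.567,-.348),.07),('spin',(.515,.008),.06)):
        q=p[np.hypot(p[:,0]-c[0],p[:,1]-c[1])<r];
        q=q[(q[:,2]>.006)&(q[:,2]<.02)]
        print(n,nm,len(q),rect(q), np.round(np.median(q[:,2]),4))
    q=p[(np.hypot(p[:,0]-.515,p[:,1]-.008)<.04)&(p[:,2]>.03)];print('pin',q.mean(0) if len(q) else 0,len(q), np.median(q[:,2]) if len(q) else 0)
a=cv2.imread('pics/top0.png')[130:380,80:520];cv2.imwrite('pics/top0c.png',cv2.resize(a,None,fx=1.8,fy=1.8))
E
```

```text
scene 0.12 1301 0.1273 (array([525.9, 346.8]), array([ 56.2, 124.2]), 61.8)
scene 0.079 714 0.0849 (array([526.5, 348.6]), array([ 56.3, 131.1]), 59.8)
scene 0.039 752 0.0444 (array([521.8, 349.5]), array([ 72.8, 183. ]), 69.2)
scene 0.01 406 0.0219 (array([499.8, 287.7]), array([193.7, 187.4]), 73.4)
  top 0 (array([493.8, 364.1]), array([51.7, 51.2]), 60.6) [0.4952 0.3648 0.1265]
  top 1 (array([556.5, 330.3]), array([55.4, 55. ]), 39.5) [0.5585 0.3317 0.1291]
scene long 1032 (array([454.1, 185.9]), array([195. , 230.6]), 66.6) 0.0078
scene med 648 (array([ 472.1, -168.3]), array([103. , 176.7]), 84.9) 0.0081
scene small 317 (array([ 565.3, -343.7]), array([106.3, 108. ]), 7.8) 0.0082
scene spin 654 (array([518.7,   6.1]), array([85.9, 92. ]), 62.9) 0.0083
pin [0.51583318 0.00983035 0.0483946 ] 59 0.048453029337302445
top 0.12 929 0.127 (array([522.9, 346.4]), array([ 56.3, 123.9]), 62.3)
top 0.079 481 0.0847 (array([522.9, 347.2]), array([ 57.1, 129.6]), 60.4)
top 0.039 814 0.0445 (array([516.8, 344.9]), array([ 72.3, 180.5]), 73.5)
top 0.01 271 0.0205 (array([528.6, 331.1]), array([289.6, 253.5]), 80.5)
  top 0 (array([490.7, 364. ]), array([51.2, 50.7]), 60.4) [0.4897 0.3638 0.1261]
  top 1 (array([553.1, 330.3]), array([55.5, 54.4]), 72.4) [0.5529 0.3296 0.1285]
top long 1097 (array([441.2, 171.9]), array([236.6, 232. ]), 34.9) 0.008
top med 815 (array([ 469.3, -167.3]), array([183.1, 190.4]), 62.9) 0.0081
top small 423 (array([ 564.2, -346.5]), array([124.1, 127.1]), 20.8) 0.008
top spin 585 (array([510. ,   2.2]), array([92. , 89.2]), 41.5) 0.0085
pin [0.51060734 0.00771364 0.05830987] 22 0.05821501662465245
```

View pics/top0c.png

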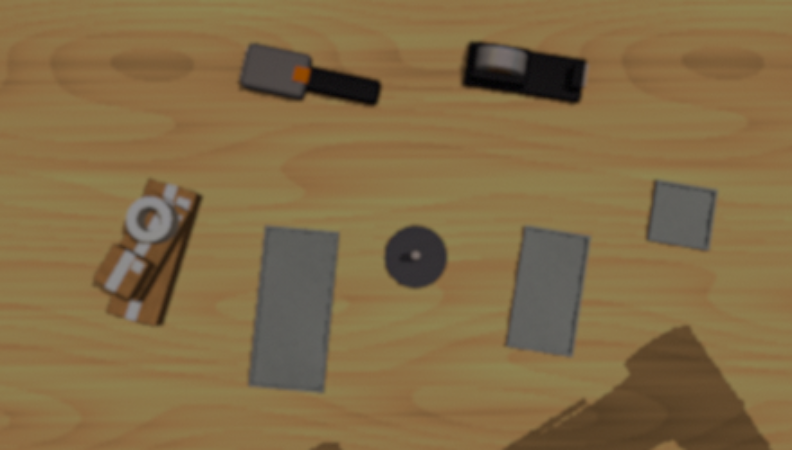

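```bash
cat >> h.py <<'E'
def rect(q):
    (c,wh,a)=cv2.minAreaRect((q[:,:2]*1000).astype(np.float32))
    if wh[0]<wh[1]: a-=90; wh=wh[::-1]
    return np.round(c,1),np.round(wh,1),round((a+90)%180-90,1)
def plan(x,y,z,yaw=None,s=None,order='rt'):
    """print rows: turn in place, then straight shift; yaw deg"""
    s=s or readout.get_state(); p=np.array(s['eef_pos']); y0=np.degrees(s['ee_rot'][2])
    if yaw is None: yaw=y0
    d=yaw-y0
    print('now',np.round(p,4),round(y0,2),'turn tool z',round(-d,1),'in',int(np.ceil(abs(d)/10.4)),'rows')
    Rt=R.from_euler('xyz',[np.pi,0,np.radians(yaw)]).as_matrix()
    v=Rt.T@(np.array([x,y,z])-p); print('then tool shift mm',np.round(v*1000,1),'len',round(np.linalg.norm(v)*1000,1))
E
python3 - <<'E'
from h import *
for n in('scene','top'):
    im,d,P=cloud(n)
    for l in('long_tray','medium_tray','small_tray','spindle'):
        rs=[r for r in vision.trace(l,n)]
        r=rs[0]; m=cv2.erode(r['pixels'].astype(np.uint8),np.ones((2,2)))>0
        q=P[m&(P[...,2]<.016)];print(n,l,round(r['score'],2),rect(q),np.round(q.mean(0),4))
plan(.48,-.15,.32); plan(.52,.34,.32,-30)
E
```

```text
scene long_tray 0.65 (array([446.1, 169.3]), array([213.1,  99. ]), -5.9) [0.4472 0.1695 0.0042]
scene medium_tray 0.79 (array([ 464.3, -170.9]), array([168.9, 104. ]), -10.2) [ 0.4679 -0.1666  0.0045]
scene small_tray 0.73 (array([ 567.8, -346.1]), array([87. , 79.1]), 81.2) [ 0.5673 -0.3457  0.0047]
scene spindle 0.87 (array([515.2,  10.8]), array([81.1, 77.2]), 73.7) [0.5165 0.0128 0.0074]
top long_tray 0.9 (array([442.9, 166.9]), array([208.6,  95.8]), -5.3) [0.4422 0.1675 0.0036]
top medium_tray 0.82 (array([ 464.9, -168.8]), array([161.2,  88.8]), -8.8) [ 0.4647 -0.1694  0.004 ]
top small_tray 0.57 (array([ 563.6, -348.6]), array([86. , 80.5]), 80.6) [ 0.5639 -0.3485  0.0044]
top spindle 0.57 (array([510.2,   5.9]), array([79.2, 77.9]), 26.4) [0.5098 0.0063 0.007 ]
now [ 0.2019 -0.644   0.2516] -162.59 turn tool z -0.0 in 0 rows
then tool shift mm [-413.1  388.2  -68.4] len 571.0
now [ 0.2019 -0.644   0.2516] -162.59 turn tool z -132.6 in 13 rows
then tool shift mm [ -216.6 -1011.2   -68.4] len 1036.4
```

Request:
carry_out(
  commands=[
    {"dp": [-0.04,0.038,-0.0085],"rotation": [0,0,0]},
    {"dp": [-0.04,0.038,-0.0085],"rotation": [0,0,0]},
    {"dp": [-0.04,0.038,-0.0085],"rotation": [0,0,0]},
    {"dp": [-0.04,0.038,-0.0085],"rotation": [0,0,0]},
    {"dp": [-0.04,0.038,-0.0085],"rotation": [0,0,0]},
    {"dp": [-0.04,0.038,-0.0085],"rotation": [0,0,0]},
    {"dp": [-0.04,0.038,-0.0085],"rotation": [0,0,0]},
    {"dp": [-0.04,0.038,-0.0085],"rotation": [0,0,0]},
  ],
)

```text
t: 2.6
eef_pos: [0.4169, -0.2566, 0.3203]
ee_rot: [-3.141, 0.001, -2.838]
force: [1.0, -0.5, 0.5]
width: 0.0874
gripper_force: 0.0
```

Request:
carry_out(
  commands=[
    {"dp": [0,0,0],"rotation": [0,0,-10.4]},
    {"dp": [0,0,0],"rotation": [0,0,-10.4]},
    {"dp": [0,0,0],"rotation": [0,0,-10.4]},
    {"dp": [0,0,0],"rotation": [0,0,-10.4]},
    {"dp": [0,0,0],"rotation": [0,0,-10.4]},
    {"dp": [0,0,0],"rotation": [0,0,-10.4]},
    {"dp": [0,0,0],"rotation": [0,0,-10.4]},
    {"dp": [0,0,0],"rotation": [0,0,-10.4]},
  ],
)

```text
t: 3.6
eef_pos: [0.4162, -0.2583, 0.3197]
ee_rot: [-3.141, -0.0, -1.38]
force: [-0.5, 0.4, 0.1]
width: 0.0878
gripper_force: 0.0
```

Request:
carry_out(
  commands=[
    {"dp": [0,0,0],"rotation": [0,0,-10.4]},
    {"dp": [0,0,0],"rotation": [0,0,-10.4]},
    {"dp": [0,0,0],"rotation": [0,0,-10.4]},
    {"dp": [0,0,0],"rotation": [0,0,-10.4]},
    {"dp": [0,0,0],"rotation": [0,0,-7.8]},
  ],
)

```text
t: 4.22
eef_pos: [0.4163, -0.2583, 0.3197]
ee_rot: [-3.141, -0.0, -0.518]
force: [-0.4, -0.0, 1.2]
width: 0.0877
gripper_force: 0.0
```

```bash
python3 -c "
from h import *
plan(.52,.34,.32,-30);print(readout.get_state()['q'])"
```

```text
now [ 0.4163 -0.2583  0.3197] -29.7 turn tool z 0.3 in 1 rows
then tool shift mm [-2.093e+02 -5.700e+02 -3.000e-01] len 607.2
[-1.52996318e-01  8.21889166e-03 -2.70650320e-01  4.45005840e-06
 -1.29158144e+00  1.20547875e+00]
```

Request:
carry_out(
  commands=[
    {"dp": [-0.015,-0.041,0],"rotation": [0,0,0]},
    {"dp": [-0.015,-0.041,0],"rotation": [0,0,0]},
    {"dp": [-0.015,-0.041,0],"rotation": [0,0,0]},
    {"dp": [-0.015,-0.041,0],"rotation": [0,0,0]},
    {"dp": [-0.015,-0.041,0],"rotation": [0,0,0]},
    {"dp": [-0.015,-0.041,0],"rotation": [0,0,0]},
    {"dp": [-0.015,-0.041,0],"rotation": [0,0,0]},
  ],
)

```text
t: 5.1
eef_pos: [0.4688, 0.0442, 0.3199]
ee_rot: [-3.141, -0.001, -0.523]
force: [0.0, -0.8, 0.4]
width: 0.0877
gripper_force: 0.0
```

Request:
carry_out(
  commands=[
    {"dp": [-0.015,-0.041,0],"rotation": [0,0,0]},
    {"dp": [-0.015,-0.041,0],"rotation": [0,0,0]},
    {"dp": [-0.015,-0.041,0],"rotation": [0,0,0]},
    {"dp": [-0.015,-0.041,0],"rotation": [0,0,0]},
    {"dp": [-0.015,-0.041,0],"rotation": [0,0,0]},
    {"dp": [-0.015,-0.041,0],"rotation": [0,0,0]},
    {"dp": [-0.015,-0.041,0],"rotation": [0,0,0]},
    {"dp": [0,0,0],"rotation": [0,0,0]},
  ],
)

```text
t: 6.1
eef_pos: [0.5214, 0.3463, 0.3182]
ee_rot: [3.14, 0.0, -0.521]
force: [-0.7, 0.1, -0.3]
width: 0.0876
gripper_force: 0.0
```

```bash
cat >> h.py <<'E'
def pile(save=None):
    im,d,P=cloud('wrist',save); p=P.reshape(-1,3);p=p[np.isfinite(p).all(1)]
    p=p[(abs(p[:,0]-.53)<.15)&(abs(p[:,1]-.34)<.15)]
    for lo,hi in((.12,.14),(.079,.095),(.039,.052)):
        q=p[(p[:,2]>lo)&(p[:,2]<hi)]
        if len(q)<200: continue
        print(lo,len(q),np.round(np.median(q[:,2]),4),rect(q))
        if lo==.12:
            k=cv2.kmeans(q.astype(np.float32)[:,:2].copy(),2,None,(3,50,1e-5),5,2)[1].ravel()
            for i in(0,1):print('  ',i,rect(q[k==i]),np.round(q[k==i].mean(0),4),cv2.minEnclosingCircle((q[k==i][:,:2]*1000).astype(np.float32)))
E
python3 -c "
from h import *
s=readout.get_state();print(s['eef_pos'],s['qd'].round(3));pile('w1.png')"
```

```text
[0.52138442 0.34633644 0.31822569] [-0.028 -0.039 -0.04  -0.001 -0.007  0.018]
0.12 4491 0.1273 (array([524.2, 348.9]), array([123.6,  54.2]), -29.9)
   0 (array([491.5, 365.5]), array([50.6, 49.7]), -28.9) [0.4925 0.3647 0.1263] ((491.3592529296875, 365.23046875), 34.21146774291992)
   1 (array([554.1, 331.7]), array([54.6, 54.2]), -30.5) [0.5543 0.3314 0.1291] ((553.8250732421875, 331.6273193359375), 27.715438842773438)
0.079 1911 0.0845 (array([523.9, 349. ]), array([129.3,  55.8]), -29.8)
0.039 2158 0.0443 (array([517.7, 348.5]), array([180.6,  66. ]), -16.4)
```

View pics/w1.png

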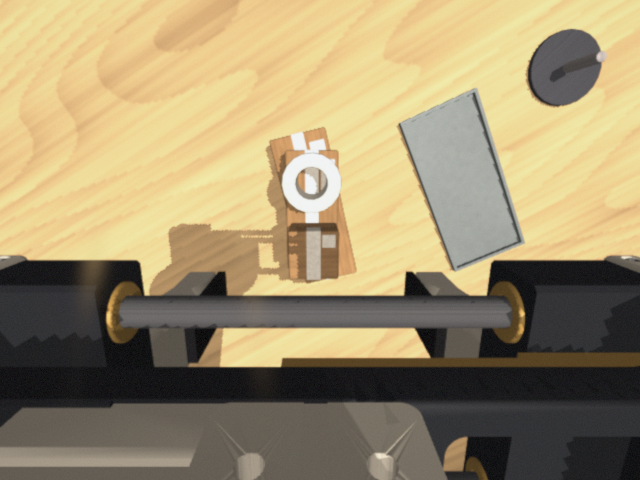

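```bash
python3 -c "
from h import *
plan(.554,.3316,.117,-29.8)"
```

```text
now [0.5212 0.3449 0.3186] -29.91 turn tool z -0.1 in 1 rows
then tool shift mm [ 35.1  -4.7 201.6] len 204.7
```

Request:
carry_out(
  commands=[
    {"dp": [0.035,-0.005,0.02],"rotation": [0,0,0]},
    {"dp": [0,0,0.04],"rotation": [0,0,0]},
    {"dp": [0,0,0.04],"rotation": [0,0,0]},
    {"dp": [0,0,0.035],"rotation": [0,0,0]},
    {"dp": [0,0,0.015],"rotation": [0,0,0]},
    {"dp": [0,0,0],"rotation": [0,0,0]},
    {"dp": [0,0,0],"rotation": [0,0,0]},
  ],
)

```text
t: 7.02
eef_pos: [0.555, 0.3311, 0.1714]
ee_rot: [-3.139, -0.001, -0.523]
force: [-0.9, -0.1, 1.5]
width: 0.0877
gripper_force: 0.0
```

```bash
python3 -c "
from h import *
plan(.554,.3316,.117,-29.8)
pile()"
```

```text
now [0.555  0.3311 0.1714] -29.99 turn tool z -0.2 in 1 rows
then tool shift mm [-1.1  0.  54.4] len 54.4
0.12 5287 0.1289 (array([541.4, 337.7]), array([83.8, 55. ]), -25.2)
   0 (array([511.4, 354.8]), array([50.5, 11.8]), 68.4) [0.5122 0.3546 0.1249] ((507.3759765625, 356.4170227050781), 25.30655860900879)
   1 (array([560.3, 328.7]), array([54.8, 42.1]), 62.7) [0.5626 0.3267 0.1287] ((554.1845703125, 331.4145812988281), 27.88308334350586)
0.079 2373 0.0845 (array([538.2, 340.7]), array([97., 56.]), -29.6)
0.039 3403 0.0444 (array([523.7, 344. ]), array([167.3,  71.4]), -16.5)
```

Consistent. Descend and grip.

Request:
carry_out(
  commands=[
    {"dp": [-0.001,0,0.025],"rotation": [0,0,0]},
    {"dp": [0,0,0.02],"rotation": [0,0,0]},
    {"dp": [0,0,0.009],"rotation": [0,0,0]},
    {"dp": [0,0,0],"rotation": [0,0,0]},
  ],
)

```text
t: 7.58
eef_pos: [0.5535, 0.3313, 0.1159]
ee_rot: [-3.141, -0.0, -0.523]
force: [-0.0, 0.9, -0.7]
width: 0.0877
gripper_force: 0.0
```

Request:
carry_out(
  commands=[
    {"dp": [0,0,0],"rotation": [0,0,0]},
    {"dp": [0,0,0],"rotation": [0,0,0]},
    {"dp": [0,0,0],"rotation": [0,0,0]},
    {"dp": [0,0,0],"rotation": [0,0,0]},
    {"dp": [0,0,0],"rotation": [0,0,0]},
    {"dp": [0,0,0],"rotation": [0,0,0]},
  ],
  grip=0.04,
  force=12,
)

```text
t: 8.32
eef_pos: [0.5535, 0.3313, 0.1159]
ee_rot: [-3.141, -0.0, -0.523]
force: [-0.1, 0.1, 3.1]
width: 0.0565
gripper_force: 12.0
```

Request:
carry_out(
  commands=[
    {"dp": [0,0,-0.005],"rotation": [0,0,0]},
    {"dp": [0,0,-0.015],"rotation": [0,0,0]},
    {"dp": [0,0,-0.03],"rotation": [0,0,0]},
    {"dp": [0,0,-0.03],"rotation": [0,0,0]},
    {"dp": [0,0,-0.02],"rotation": [0,0,0]},
    {"dp": [0,0,-0.01],"rotation": [0,0,0]},
  ],
)

```text
t: 9.07
eef_pos: [0.5536, 0.3314, 0.2277]
ee_rot: [-3.139, -0.001, -0.523]
force: [0.4, 0.4, -1.7]
width: 0.0564
gripper_force: 12.0
```

```bash
python3 -c "
from h import *
plan(.45,.06,.23,-29.8);print(readout.get_state()['width'])"
```

```text
now [0.5536 0.3314 0.2277] -29.99 turn tool z -0.2 in 1 rows
then tool shift mm [ 45.  287.   -2.3] len 290.5
0.05644118742396278
```

Request:
carry_out(
  commands=[
    {"dp": [0.003,0.02,0],"rotation": [0,0,0]},
    {"dp": [0.007,0.045,0],"rotation": [0,0,0]},
    {"dp": [0.008,0.05,0],"rotation": [0,0,0]},
    {"dp": [0.008,0.05,0],"rotation": [0,0,0]},
    {"dp": [0.008,0.05,0],"rotation": [0,0,0]},
    {"dp": [0.007,0.045,0],"rotation": [0,0,0]},
    {"dp": [0.004,0.027,0],"rotation": [0,0,0]},
    {"dp": [0,0,0],"rotation": [0,0,0]},
  ],
)

```text
t: 10.07
eef_pos: [0.4477, 0.0583, 0.2255]
ee_rot: [3.142, 0.0, -0.525]
force: [0.2, 0.8, -0.8]
width: 0.0567
gripper_force: 12.0
```

```bash
python3 -c "
from h import *
im,d,P=cloud('wrist','w2.png')
f=np.nan_to_num(P,nan=9); m=(np.hypot(f[...,0]-.513,f[...,1]-.008)<.06)
g=m&(f[...,2]>.006)&(f[...,2]<.012);print(g.sum(),cv2.minEnclosingCircle((P[g][:,:2]*1000).astype(np.float32)),P[g].mean(0))
g=m&(f[...,2]>.02)&(f[...,2]<.07);q=P[g];print(g.sum(),q.mean(0),q.max(0));t=q[q[:,2]>.055];print(len(t),t.mean(0))
for r in vision.trace('spindle','wrist')[:2]:
  q=P[r['pixels']&(f[...,2]<.012)&(f[...,2]>.005)];print(r['score'],r['position'],cv2.minEnclosingCircle((q[:,:2]*1000).astype(np.float32)))
"
```

```text
5433 ((511.5271911621094, 8.920293807983398), 41.705806732177734) [0.51231829 0.00852015 0.007424  ]
172 [0.51137378 0.00950942 0.05719188] [0.5173686  0.01469399 0.06145958]
154 [0.51149209 0.00903442 0.05892928]
0.97 [130.1, 321.8] ((511.34759521484375, 8.686254501342773), 41.777530670166016)
```

View pics/w2.png

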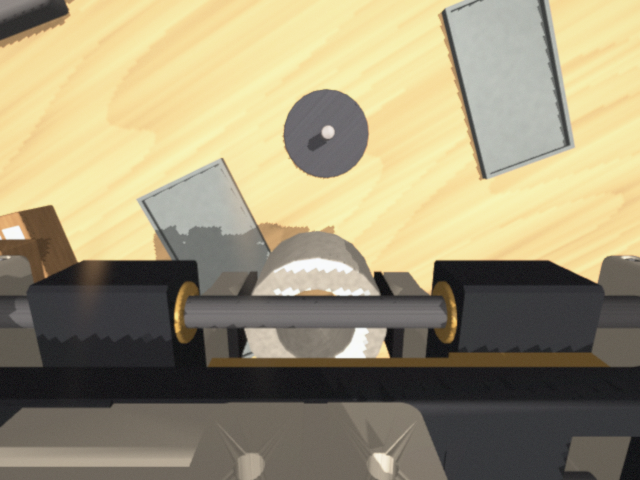

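```bash
python3 -c "
from h import *
plan(.511,.0086,.13,-30)"
```

```text
now [0.4489 0.06   0.2256] -30.03 turn tool z -0.0 in 1 rows
then tool shift mm [79.5 13.4 95.6] len 125.0
```

Request:
carry_out(
  commands=[
    {"dp": [0.02,0.003,0],"rotation": [0,0,0]},
    {"dp": [0.03,0.005,0],"rotation": [0,0,0]},
    {"dp": [0.02,0.003,0.01],"rotation": [0,0,0]},
    {"dp": [0.0095,0.0024,0.02],"rotation": [0,0,0]},
    {"dp": [0,0,0.03],"rotation": [0,0,0]},
    {"dp": [0,0,0.03],"rotation": [0,0,0]},
    {"dp": [0,0,0.005],"rotation": [0,0,0]},
    {"dp": [0,0,0],"rotation": [0,0,0]},
  ],
)

```text
t: 11.18
eef_pos: [0.5115, 0.0092, 0.1307]
ee_rot: [3.141, 0.0, -0.523]
force: [-0.2, -0.1, -1.8]
width: 0.0564
gripper_force: 12.0
```

```bash
python3 -c "
from h import *
plan(.511,.0086,.043,-30)"
```

```text
now [0.5115 0.0092 0.1307] -29.94 turn tool z 0.1 in 1 rows
then tool shift mm [-0.1  0.8 87.7] len 87.7
```

Request:
carry_out(
  commands=[
    {"dp": [0,0,0.02],"rotation": [0,0,0]},
    {"dp": [0,0,0.025],"rotation": [0,0,0]},
    {"dp": [0,0,0.02],"rotation": [0,0,0]},
    {"dp": [0,0,0.015],"rotation": [0,0,0]},
    {"dp": [0,0,0.007],"rotation": [0,0,0]},
    {"dp": [0,0,0.002],"rotation": [0,0,0]},
    {"dp": [0,0,0],"rotation": [0,0,0]},
  ],
)

```text
t: 12.05
eef_pos: [0.5114, 0.0089, 0.042]
ee_rot: [-3.141, -0.001, -0.523]
force: [-0.3, -0.5, -1.9]
width: 0.0563
gripper_force: 12.0
```

Request:
carry_out(
  commands=[
    {"dp": [0,0,0.001],"rotation": [0,0,0]},
    {"dp": [0,0,0],"rotation": [0,0,0]},
  ],
)

```text
t: 12.3
eef_pos: [0.5111, 0.0088, 0.0408]
ee_rot: [-3.141, -0.0, -0.523]
force: [0.1, -0.4, -0.6]
width: 0.0563
gripper_force: 12.0
```

Request:
carry_out(
  commands=[
    {"dp": [0,0,0.001],"rotation": [0,0,0]},
    {"dp": [0,0,0],"rotation": [0,0,0]},
  ],
)

```text
t: 12.55
eef_pos: [0.5109, 0.0087, 0.0395]
ee_rot: [3.142, 0.0, -0.524]
force: [-0.3, 0.2, -1.7]
width: 0.0568
gripper_force: 12.0
```

Request:
carry_out(
  commands=[
    {"dp": [0,0,0.001],"rotation": [0,0,0]},
    {"dp": [0,0,0],"rotation": [0,0,0]},
  ],
)

```text
t: 12.8
eef_pos: [0.511, 0.0088, 0.0389]
ee_rot: [-3.142, -0.0, -0.523]
force: [-0.9, -1.2, 3.5]
width: 0.057
gripper_force: 12.0
```

Request:
carry_out(
  commands=[
    {"dp": [0,0,0],"rotation": [0,0,0]},
    {"dp": [0,0,0],"rotation": [0,0,0]},
    {"dp": [0,0,0],"rotation": [0,0,0]},
    {"dp": [0,0,0],"rotation": [0,0,0]},
    {"dp": [0,0,0],"rotation": [0,0,0]},
  ],
  grip=0.0876,
)

```text
t: 13.42
eef_pos: [0.511, 0.0088, 0.0385]
ee_rot: [-3.142, 0.0, -0.523]
force: [-0.4, -0.5, -0.1]
width: 0.0876
gripper_force: 0.0
```

Request:
carry_out(
  commands=[
    {"dp": [0,0,-0.01],"rotation": [0,0,0]},
    {"dp": [0,0,-0.03],"rotation": [0,0,0]},
    {"dp": [0,0,-0.04],"rotation": [0,0,0]},
    {"dp": [0,0,-0.05],"rotation": [0,0,0]},
    {"dp": [0,0,-0.05],"rotation": [0,0,0]},
    {"dp": [0,0,-0.02],"rotation": [0,0,0]},
  ],
)

```text
t: 14.18
eef_pos: [0.512, 0.0089, 0.2428]
ee_rot: [-3.138, -0.004, -0.523]
force: [-0.3, 0.1, -0.1]
width: 0.0873
gripper_force: 0.0
```

```bash
python3 -c "
from h import *
im,d,P=cloud('top');f=np.nan_to_num(P,nan=9);m=(np.hypot(f[...,0]-.511,f[...,1]-.008)<.045)&(f[...,2]>.03)
print(np.median(P[m],0),cv2.minEnclosingCircle((P[m][:,:2]*1000).astype(np.float32)))
im,d,P=cloud('scene');f=np.nan_to_num(P,nan=9);m=(np.hypot(f[...,0]-.516,f[...,1]-.01)<.045)&(f[...,2]>.047)&(f[...,2]<.065)
print(np.percentile(P[m][:,2],[5,50,95]),rect(P[m]))
plan(.4915,.3655,.24,-29.5)"
```

```text
[0.51028232 0.00768664 0.6585875 ] ((511.0503234863281, 8.002984046936035), 44.977603912353516)
[0.04831268 0.05264224 0.05784817] (array([514. ,   7.6]), array([55.4, 54.3]), 11.1)
now [0.5122 0.009  0.2422] -29.97 turn tool z -0.5 in 1 rows
then tool shift mm [-193.5 -300.1    2.2] len 357.1
```

Request:
carry_out(
  commands=[
    {"dp": [-0.022,-0.034,0],"rotation": [0,0,-0.5]},
    {"dp": [-0.027,-0.042,0],"rotation": [0,0,0]},
    {"dp": [-0.027,-0.042,0],"rotation": [0,0,0]},
    {"dp": [-0.027,-0.042,0],"rotation": [0,0,0]},
    {"dp": [-0.027,-0.042,0],"rotation": [0,0,0]},
    {"dp": [-0.027,-0.042,0],"rotation": [0,0,0]},
    {"dp": [-0.025,-0.039,0],"rotation": [0,0,0]},
    {"dp": [-0.0115,-0.017,0],"rotation": [0,0,0]},
  ],
)

```text
t: 15.28
eef_pos: [0.4898, 0.367, 0.2374]
ee_rot: [3.14, 0.0, -0.513]
force: [-0.1, -0.5, -1.0]
width: 0.0875
gripper_force: 0.0
```

Request:
carry_out(
  commands=[
    {"dp": [0,0,0.02],"rotation": [0,0,0]},
    {"dp": [0,0,0.03],"rotation": [0,0,0]},
    {"dp": [0,0,0.02],"rotation": [0,0,0]},
    {"dp": [0,0,0],"rotation": [0,0,0]},
  ],
)

```text
t: 15.78
eef_pos: [0.4897, 0.3637, 0.1666]
ee_rot: [3.137, 0.001, -0.515]
force: [0.7, 0.6, 0.9]
width: 0.0876
gripper_force: 0.0
```

```bash
python3 -c "
from h import *
plan(.4915,.3655,.118,-29.4);pile()"
```

```text
now [0.4897 0.3637 0.1666] -29.53 turn tool z -0.1 in 1 rows
then tool shift mm [ 0.6 -2.5 48.6] len 48.7
0.12 6249 0.1264 (array([497.6, 362.1]), array([50.2, 36.9]), 60.6)
   0 (array([503.8, 373. ]), array([36.9, 24.9]), -29.7) [0.5045 0.3722 0.1262] ((503.6228942871094, 372.9095458984375), 22.045509338378906)
   1 (array([491.3, 351. ]), array([36.8, 24.7]), -29.6) [0.4923 0.3508 0.1263] ((491.598388671875, 351.210693359375), 21.822574615478516)
0.079 12098 0.0845 (array([543.9, 337.6]), array([84.2, 56.4]), -29.6)
0.039 4144 0.0443 (array([519. , 348.2]), array([179.1,  66. ]), -16.4)
```

Request:
carry_out(
  commands=[
    {"dp": [0.0005,-0.0025,0.01],"rotation": [0,0,0]},
    {"dp": [0,0,0.02],"rotation": [0,0,0]},
    {"dp": [0,0,0.012],"rotation": [0,0,0]},
    {"dp": [0,0,0.004],"rotation": [0,0,0]},
    {"dp": [0,0,0],"rotation": [0,0,0]},
  ],
)

```text
t: 16.45
eef_pos: [0.4924, 0.3672, 0.1227]
ee_rot: [-3.142, -0.0, -0.515]
force: [-0.2, -0.9, 0.5]
width: 0.0875
gripper_force: 0.0
```

Request:
carry_out(
  commands=[
    {"dp": [0,0,0],"rotation": [0,0,0]},
    {"dp": [0,0,0],"rotation": [0,0,0]},
    {"dp": [0,0,0],"rotation": [0,0,0]},
    {"dp": [0,0,0],"rotation": [0,0,0]},
    {"dp": [0,0,0],"rotation": [0,0,0]},
    {"dp": [0,0,0],"rotation": [0,0,0]},
  ],
  grip=0.035,
  force=12,
)

```text
t: 17.2
eef_pos: [0.4922, 0.367, 0.1226]
ee_rot: [3.141, -0.0, -0.515]
force: [-1.1, -1.2, 1.5]
width: 0.0498
gripper_force: 12.0
```

Request:
carry_out(
  commands=[
    {"dp": [0,0,-0.005],"rotation": [0,0,0]},
    {"dp": [0,0,-0.015],"rotation": [0,0,0]},
    {"dp": [0,0,-0.03],"rotation": [0,0,0]},
    {"dp": [0,0,-0.03],"rotation": [0,0,0]},
    {"dp": [0,0,-0.02],"rotation": [0,0,0]},
    {"dp": [0,0,-0.01],"rotation": [0,0,0]},
  ],
)

```text
t: 17.95
eef_pos: [0.4926, 0.3675, 0.2348]
ee_rot: [-3.139, -0.0, -0.515]
force: [0.6, 0.1, -0.7]
width: 0.05
gripper_force: 12.0
```

```bash
python3 -c "
from h import *
plan(.47,0,.23,-29.5);plan(.53,-.25,.23);plan(.53,-.25,.23,-9)"
```

```text
now [0.4926 0.3675 0.2348] -29.48 turn tool z 0.0 in 1 rows
then tool shift mm [161.3 331.    4.8] len 368.3
now [0.4926 0.3675 0.2348] -29.48 turn tool z -0.0 in 0 rows
then tool shift mm [336.5 519.2   4.8] len 618.7
now [0.4926 0.3675 0.2348] -29.48 turn tool z -20.5 in 2 rows
then tool shift mm [133.5 604.1   4.8] len 618.7
```

Request:
carry_out(
  commands=[
    {"dp": [0,0,0],"rotation": [0,0,-10.2]},
    {"dp": [0,0,0],"rotation": [0,0,-10.2]},
    {"dp": [0.003,0.025,0],"rotation": [0,0,0]},
    {"dp": [0.006,0.05,0],"rotation": [0,0,0]},
    {"dp": [0.006,0.05,0],"rotation": [0,0,0]},
    {"dp": [0.006,0.05,0],"rotation": [0,0,0]},
    {"dp": [0.006,0.05,0],"rotation": [0,0,0]},
    {"dp": [0.006,0.05,0],"rotation": [0,0,0]},
  ],
)

```text
t: 18.95
eef_pos: [0.4805, 0.088, 0.2327]
ee_rot: [-3.141, -0.0, -0.161]
force: [1.3, -0.4, -1.3]
width: 0.0501
gripper_force: 12.0
```

Request:
carry_out(
  commands=[
    {"dp": [0.006,0.05,0],"rotation": [0,0,0]},
    {"dp": [0.006,0.05,0],"rotation": [0,0,0]},
    {"dp": [0.006,0.05,0],"rotation": [0,0,0]},
    {"dp": [0.006,0.05,0],"rotation": [0,0,0]},
    {"dp": [0.006,0.05,0],"rotation": [0,0,0]},
    {"dp": [0.006,0.05,0],"rotation": [0,0,0]},
    {"dp": [0.006,0.045,0],"rotation": [0,0,0]},
    {"dp": [0,0,0],"rotation": [0,0,0]},
  ],
)

```text
t: 19.95
eef_pos: [0.4668, -0.2597, 0.2321]
ee_rot: [3.141, 0.001, -0.165]
force: [-0.4, 0.1, -1.7]
width: 0.0501
gripper_force: 12.0
```

```bash
cat >> h.py <<'E'
def tray(l,save=None):
    im,d,P=cloud('wrist',save);f=np.nan_to_num(P,nan=9)
    for r in vision.trace(l,'wrist')[:2]:
        q=P[r['pixels']&(f[...,2]<.02)];
        if len(q): print(round(r['score'],2),r['position'],len(q),rect(q),rect(q[q[:,2]<.006]) if (q[:,2]<.006).sum()>5 else '')
E
python3 -c "
from h import *
tray('small_tray','w3.png');plan(.5655,-.347,.12,-9)"
```

```text
0.97 [99.5, 389.3] 7576 (array([ 565.5, -346.8]), array([82.4, 82.1]), 80.1) (array([ 563.6, -345.9]), array([81.1, 78.4]), 80.4)
now [ 0.4672 -0.2575  0.2322] -9.29 turn tool z -0.3 in 1 rows
then tool shift mm [111.   73.  112.2] len 174.0
```

View pics/w3.png

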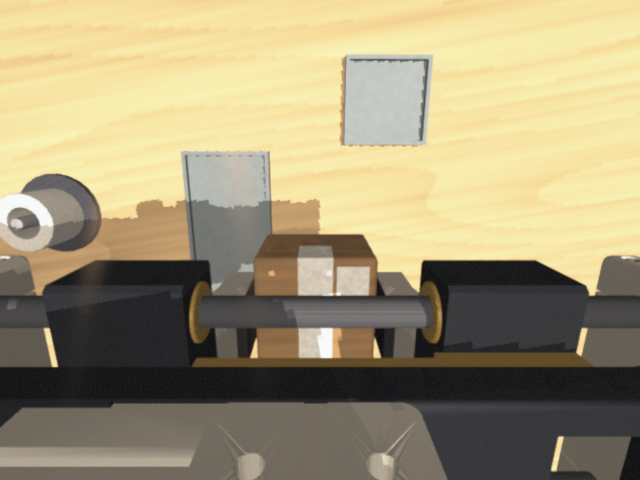

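Request:
carry_out(
  commands=[
    {"dp": [0,0,0],"rotation": [0,0,0.6]},
    {"dp": [0.03,0.019,0],"rotation": [0,0,0]},
    {"dp": [0.045,0.028,0.01],"rotation": [0,0,0]},
    {"dp": [0.025,0.016,0.02],"rotation": [0,0,0]},
    {"dp": [0.012,0.008,0.03],"rotation": [0,0,0]},
    {"dp": [0,0,0.03],"rotation": [0,0,0]},
    {"dp": [0,0,0.02],"rotation": [0,0,0]},
    {"dp": [0,0,0],"rotation": [0,0,0]},
  ],
)

```text
t: 21.05
eef_pos: [0.5661, -0.3443, 0.1209]
ee_rot: [-3.141, 0.004, -0.168]
force: [-0.2, 0.3, -0.9]
width: 0.0503
gripper_force: 12.0
```

```bash
python3 -c "
from h import *
plan(.5655,-.3468,.044,-9.9)"
```

```text
now [ 0.5661 -0.3443  0.1209] -9.65 turn tool z 0.3 in 1 rows
then tool shift mm [-0.1  2.6 76.9] len 77.0
```

Request:
carry_out(
  commands=[
    {"dp": [0,0.0025,0.015],"rotation": [0,0,0.2]},
    {"dp": [0,0,0.025],"rotation": [0,0,0]},
    {"dp": [0,0,0.02],"rotation": [0,0,0]},
    {"dp": [0,0,0.012],"rotation": [0,0,0]},
    {"dp": [0,0,0.004],"rotation": [0,0,0]},
    {"dp": [0,0,0.001],"rotation": [0,0,0]},
    {"dp": [0,0,0],"rotation": [0,0,0]},
  ],
)

```text
t: 21.92
eef_pos: [0.5668, -0.3484, 0.0463]
ee_rot: [3.141, -0.001, -0.173]
force: [0.6, 0.6, -0.6]
width: 0.0499
gripper_force: 12.0
```

Request:
carry_out(
  commands=[
    {"dp": [0,0,0.001],"rotation": [0,0,0]},
    {"dp": [0,0,0],"rotation": [0,0,0]},
  ],
)

```text
t: 22.18
eef_pos: [0.5665, -0.3483, 0.0448]
ee_rot: [3.142, -0.0, -0.173]
force: [0.6, -0.8, -0.8]
width: 0.05
gripper_force: 12.0
```

Request:
carry_out(
  commands=[
    {"dp": [0,0,0.0015],"rotation": [0,0,0]},
    {"dp": [0,0,0.0015],"rotation": [0,0,0]},
    {"dp": [0,0,0],"rotation": [0,0,0]},
  ],
)

```text
t: 22.55
eef_pos: [0.5664, -0.3483, 0.0417]
ee_rot: [3.142, -0.0, -0.173]
force: [-0.5, -0.3, 1.6]
width: 0.0503
gripper_force: 12.0
```

Request:
carry_out(
  commands=[
    {"dp": [0,0,0.001],"rotation": [0,0,0]},
    {"dp": [0,0,0],"rotation": [0,0,0]},
  ],
)

```text
t: 22.8
eef_pos: [0.5664, -0.3483, 0.0416]
ee_rot: [3.141, -0.0, -0.172]
force: [-2.3, 2.5, 8.6]
width: 0.0498
gripper_force: 12.0
```

Contact. Release and lift.

Request:
carry_out(
  commands=[
    {"dp": [0,0,0],"rotation": [0,0,0]},
    {"dp": [0,0,0],"rotation": [0,0,0]},
    {"dp": [0,0,0],"rotation": [0,0,0]},
    {"dp": [0,0,0],"rotation": [0,0,0]},
    {"dp": [0,0,0],"rotation": [0,0,0]},
  ],
  grip=0.0876,
)

```text
t: 23.42
eef_pos: [0.5664, -0.3483, 0.0405]
ee_rot: [-3.142, 0.0, -0.173]
force: [0.2, -1.2, -0.4]
width: 0.087
gripper_force: 0.0
```

Request:
carry_out(
  commands=[
    {"dp": [0,0,-0.01],"rotation": [0,0,0]},
    {"dp": [0,0,-0.03],"rotation": [0,0,0]},
    {"dp": [0,0,-0.04],"rotation": [0,0,0]},
    {"dp": [0,0,-0.05],"rotation": [0,0,0]},
    {"dp": [0,0,-0.04],"rotation": [0,0,0]},
    {"dp": [0,0,-0.02],"rotation": [0,0,0]},
  ],
)

```text
t: 24.18
eef_pos: [0.5671, -0.3487, 0.2347]
ee_rot: [3.141, -0.005, -0.172]
force: [1.2, -1.2, -0.0]
width: 0.0876
gripper_force: 0.0
```

```bash
python3 -c "
from h import *
im,d,P=cloud('wrist');f=np.nan_to_num(P,nan=9);m=(np.hypot(f[...,0]-.565,f[...,1]+.347)<.05)&(f[...,2]>.035)&(f[...,2]<.06)
print(np.median(P[m],0),rect(P[m]))
plan(.51,.25,.24,-9.9);plan(.524,.349,.17,-29.8);print(readout.get_state()['eef_pos'])"
```

```text
[ 0.56784861 -0.34832826  0.0454527 ] (array([ 566.3, -348.2]), array([50.5, 50.1]), -9.5)
now [ 0.5677 -0.3491  0.2367] -9.87 turn tool z 0.0 in 1 rows
then tool shift mm [-159.9 -580.3   -3.3] len 601.9
now [ 0.5677 -0.3491  0.2367] -9.87 turn tool z 19.9 in 2 rows
then tool shift mm [-384.9 -584.1   66.7] len 702.7
[ 0.56771819 -0.34911292  0.23668984]
```

Request:
carry_out(
  commands=[
    {"dp": [0,0,0],"rotation": [0,0,10]},
    {"dp": [0,0,0],"rotation": [0,0,9.9]},
    {"dp": [-0.0275,-0.0417,0],"rotation": [0,0,0]},
    {"dp": [-0.0275,-0.0417,0],"rotation": [0,0,0]},
    {"dp": [-0.0275,-0.0417,0],"rotation": [0,0,0]},
    {"dp": [-0.0275,-0.0417,0],"rotation": [0,0,0]},
    {"dp": [-0.0275,-0.0417,0],"rotation": [0,0,0]},
    {"dp": [-0.0275,-0.0417,0],"rotation": [0,0,0]},
  ],
)

```text
t: 25.22
eef_pos: [0.5471, -0.0476, 0.2312]
ee_rot: [-3.141, -0.001, -0.52]
force: [0.6, -0.3, 0.4]
width: 0.0877
gripper_force: 0.0
```

Request:
carry_out(
  commands=[
    {"dp": [-0.0275,-0.0417,0],"rotation": [0,0,0]},
    {"dp": [-0.0275,-0.0417,0],"rotation": [0,0,0]},
    {"dp": [-0.0275,-0.0417,0],"rotation": [0,0,0]},
    {"dp": [-0.0275,-0.0417,0],"rotation": [0,0,0]},
    {"dp": [-0.0275,-0.0417,0],"rotation": [0,0,0]},
    {"dp": [-0.0275,-0.0417,0],"rotation": [0,0,0]},
    {"dp": [-0.0275,-0.0417,0],"rotation": [0,0,0]},
    {"dp": [-0.0275,-0.0417,0],"rotation": [0,0,0]},
  ],
)

```text
t: 26.22
eef_pos: [0.5219, 0.3512, 0.2312]
ee_rot: [-3.141, -0.0, -0.52]
force: [1.4, 0.4, 0.1]
width: 0.0881
gripper_force: 0.0
```

Request:
carry_out(
  commands=[
    {"dp": [0,0,0.005],"rotation": [0,0,0]},
    {"dp": [0,0,0],"rotation": [0,0,0]},
  ],
)

```text
t: 26.48
eef_pos: [0.5218, 0.3494, 0.2251]
ee_rot: [3.14, 0.0, -0.52]
force: [-1.2, -1.1, -0.6]
width: 0.0879
gripper_force: 0.0
```

```bash
python3 -c "
from h import *
pile();plan(.524,.349,.08,-29.8)"
```

```text
0.079 10003 0.0844 (array([526.9, 347.2]), array([122.1,  56.1]), -29.7)
0.039 3249 0.0444 (array([523., 347.]), array([170.4,  66.2]), -16.5)
now [0.5221 0.349  0.2255] -29.8 turn tool z -0.0 in 1 rows
then tool shift mm [  1.6  -1.  145.5] len 145.5
```

Request:
carry_out(
  commands=[
    {"dp": [0.0016,-0.001,0.02],"rotation": [0,0,0]},
    {"dp": [0,0,0.035],"rotation": [0,0,0]},
    {"dp": [0,0,0.04],"rotation": [0,0,0]},
    {"dp": [0,0,0.03],"rotation": [0,0,0]},
    {"dp": [0,0,0.015],"rotation": [0,0,0]},
    {"dp": [0,0,0.004],"rotation": [0,0,0]},
    {"dp": [0,0,0],"rotation": [0,0,0]},
  ],
)

```text
t: 27.4
eef_pos: [0.5248, 0.3499, 0.0825]
ee_rot: [-3.14, -0.0, -0.52]
force: [0.6, -0.9, 0.1]
width: 0.0876
gripper_force: 0.0
```

Request:
carry_out(
  commands=[
    {"dp": [0,0,0],"rotation": [0,0,0]},
    {"dp": [0,0,0],"rotation": [0,0,0]},
    {"dp": [0,0,0],"rotation": [0,0,0]},
    {"dp": [0,0,0],"rotation": [0,0,0]},
    {"dp": [0,0,0],"rotation": [0,0,0]},
    {"dp": [0,0,0],"rotation": [0,0,0]},
  ],
  grip=0.04,
  force=20,
)

```text
t: 28.15
eef_pos: [0.5241, 0.3497, 0.0818]
ee_rot: [3.141, -0.0, -0.52]
force: [-1.0, -0.1, 4.4]
width: 0.056
gripper_force: 20.0
```

Request:
carry_out(
  commands=[
    {"dp": [0,0,-0.005],"rotation": [0,0,0]},
    {"dp": [0,0,-0.015],"rotation": [0,0,0]},
    {"dp": [0,0,-0.03],"rotation": [0,0,0]},
    {"dp": [0,0,-0.03],"rotation": [0,0,0]},
    {"dp": [0,0,-0.03],"rotation": [0,0,0]},
    {"dp": [0,0,-0.02],"rotation": [0,0,0]},
    {"dp": [0,0,-0.01],"rotation": [0,0,0]},
  ],
)

```text
t: 29.02
eef_pos: [0.5245, 0.35, 0.2237]
ee_rot: [-3.139, -0.0, -0.52]
force: [-0.4, -0.5, -2.1]
width: 0.0562
gripper_force: 20.0
```

```bash
python3 -c "
from h import *
plan(.465,-.05,.22,-9);plan(.465,-.169,.22,-9.5);print(readout.get_state()['q'])"
```

```text
now [0.5245 0.35   0.2237] -29.79 turn tool z -20.8 in 2 rows
then tool shift mm [  3.8 404.4   3.7] len 404.5
now [0.5245 0.35   0.2237] -29.79 turn tool z -20.3 in 2 rows
then tool shift mm [ 26.9 521.8   3.7] len 522.5
[ 8.97582876e-01  3.03499891e-01 -1.33534571e-01  1.19369570e-04
 -1.13123943e+00  1.53148821e-01]
```

Request:
carry_out(
  commands=[
    {"dp": [0.004,0.02,0],"rotation": [0,0,0]},
    {"dp": [0.01,0.045,0],"rotation": [0,0,0]},
    {"dp": [0.011,0.05,0],"rotation": [0,0,0]},
    {"dp": [0.011,0.05,0],"rotation": [0,0,0]},
    {"dp": [0.011,0.05,0],"rotation": [0,0,0]},
    {"dp": [0.011,0.05,0],"rotation": [0,0,0]},
    {"dp": [0.006,0.025,0],"rotation": [0,0,0]},
    {"dp": [0,0,0],"rotation": [0,0,0]},
  ],
)

```text
t: 30.02
eef_pos: [0.4341, 0.0641, 0.2212]
ee_rot: [3.141, 0.001, -0.522]
force: [0.4, 1.4, -3.5]
width: 0.0557
gripper_force: 20.0
```

```bash
python3 -c "
from h import *
tray('medium_tray','w4.png');plan(.4645,-.1695,.15,-9.5)"
```

```text
0.9 [72.8, 513.8] 15782 (array([ 460.3, -169.6]), array([157.4,  97.4]), -9.4) (array([ 460.1, -169.5]), array([157.4,  97.3]), -9.7)
now [0.4353 0.0659 0.2214] -29.85 turn tool z -20.3 in 2 rows
then tool shift mm [ 67.6 227.3  71.4] len 247.7
```

View pics/w4.png

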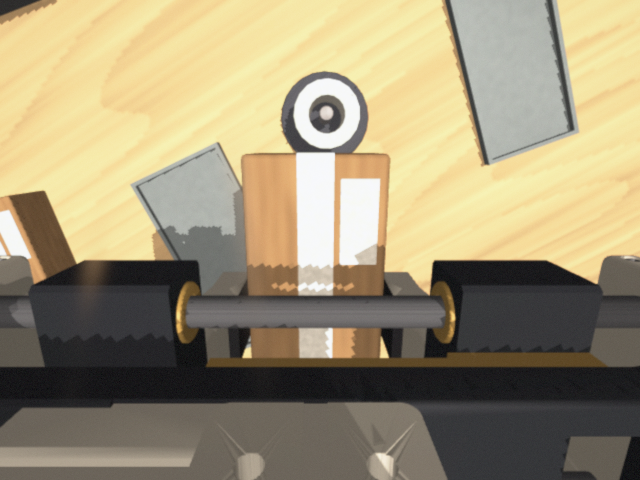

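```bash
python3 -c "
from h import *
im,d,P=cloud('wrist');f=np.nan_to_num(P,nan=9)
for l in('medium_tray','long_tray'):
  r=vision.trace(l,'wrist')
  if not r: continue
  r=r[0]
  c,y=((.4645,-.1695),-9.6) if l[0]=='m' else ((.4445,.168),-5.6)
  q=P[r['pixels']&(f[...,2]>.007)&(f[...,2]<.014)]
  a=np.radians(y);e=(q[:,:2]-c)@np.array([[np.cos(a),-np.sin(a)],[np.sin(a),np.cos(a)]])
  print(l,r['score'])
  for k,rng in((1,(-.08,.08)),):
    for lo in np.arange(-.09,.09,.02):
      b=e[(e[:,0]>lo)&(e[:,0]<lo+.02)]
      if len(b)>5: print(round(lo+.01,3),len(b),(b[:,1].min()*1000).round(1),(b[:,1].max()*1000).round(1))
  print(e.min(0),e.max(0))
"
```

```text
medium_tray 0.66
-0.08 467 -41.9 47.6
-0.06 240 -41.7 47.8
-0.04 250 -41.8 47.6
-0.02 259 -41.5 47.9
0.0 278 -41.4 47.9
0.02 286 -41.5 48.0
0.04 222 -42.0 47.8
0.06 144 43.0 48.0
0.08 11 43.5 47.6
[-0.08062662 -0.04195235] [0.07252359 0.0480065 ]
long_tray 0.68
0.02 59 45.8 50.5
0.04 97 45.6 50.4
0.06 173 -48.1 50.3
0.08 196 -48.0 50.6
[-0.106283   -0.04807163] [0.10560694 0.05055298]
```

```bash
python3 -c "
from h import *
plan(.465,-.1672,.10,-9.6)"
```

```text
now [0.4357 0.0667 0.2213] -29.76 turn tool z -20.2 in 2 rows
then tool shift mm [ 67.9 225.8 121.3] len 265.1
```

Request:
carry_out(
  commands=[
    {"dp": [0,0,0],"rotation": [0,0,-10.1]},
    {"dp": [0,0,0],"rotation": [0,0,-10.1]},
    {"dp": [0.01,0.033,0],"rotation": [0,0,0]},
    {"dp": [0.015,0.05,0],"rotation": [0,0,0]},
    {"dp": [0.015,0.05,0],"rotation": [0,0,0]},
    {"dp": [0.015,0.05,0],"rotation": [0,0,0]},
    {"dp": [0.013,0.043,0.01],"rotation": [0,0,0]},
    {"dp": [0,0,0.02],"rotation": [0,0,0]},
  ],
)

```text
t: 31.28
eef_pos: [0.466, -0.17, 0.1911]
ee_rot: [3.141, -0.001, -0.17]
force: [-0.3, 0.8, -2.8]
width: 0.056
gripper_force: 20.0
```

Request:
carry_out(
  commands=[
    {"dp": [0,0,0.03],"rotation": [0,0,0]},
    {"dp": [0,0,0.03],"rotation": [0,0,0]},
    {"dp": [0,0,0.03],"rotation": [0,0,0]},
    {"dp": [0,0,0],"rotation": [0,0,0]},
  ],
)

```text
t: 31.78
eef_pos: [0.4637, -0.1675, 0.0994]
ee_rot: [3.141, 0.005, -0.167]
force: [0.3, -0.2, -0.9]
width: 0.056
gripper_force: 20.0
```

```bash
python3 -c "
from h import *
plan(.465,-.1672,.0425,-9.6)"
```

```text
now [ 0.4637 -0.1675  0.0994] -9.57 turn tool z 0.0 in 1 rows
then tool shift mm [ 1.3 -0.5 56.9] len 56.9
```

Request:
carry_out(
  commands=[
    {"dp": [0.001,0,0.015],"rotation": [0,0,0]},
    {"dp": [0,0,0.02],"rotation": [0,0,0]},
    {"dp": [0,0,0.012],"rotation": [0,0,0]},
    {"dp": [0,0,0.006],"rotation": [0,0,0]},
    {"dp": [0,0,0.002],"rotation": [0,0,0]},
    {"dp": [0,0,0],"rotation": [0,0,0]},
    {"dp": [0,0,0],"rotation": [0,0,0]},
  ],
)

```text
t: 32.65
eef_pos: [0.4664, -0.1681, 0.047]
ee_rot: [-3.141, -0.001, -0.167]
force: [-0.7, -0.1, -1.7]
width: 0.0558
gripper_force: 20.0
```

Request:
carry_out(
  commands=[
    {"dp": [0,0,0.0015],"rotation": [0,0,0]},
    {"dp": [0,0,0],"rotation": [0,0,0]},
  ],
)

```text
t: 32.9
eef_pos: [0.466, -0.1681, 0.0451]
ee_rot: [-3.142, -0.0, -0.167]
force: [0.8, 0.8, -2.7]
width: 0.0555
gripper_force: 20.0
```

Request:
carry_out(
  commands=[
    {"dp": [0,0,0.002],"rotation": [0,0,0]},
    {"dp": [0,0,0.0015],"rotation": [0,0,0]},
    {"dp": [0,0,0],"rotation": [0,0,0]},
  ],
)

```text
t: 33.28
eef_pos: [0.4659, -0.1681, 0.0414]
ee_rot: [3.142, 0.0, -0.167]
force: [-0.2, 0.0, -2.2]
width: 0.056
gripper_force: 20.0
```

Request:
carry_out(
  commands=[
    {"dp": [0,0,0.001],"rotation": [0,0,0]},
    {"dp": [0,0,0],"rotation": [0,0,0]},
  ],
)

```text
t: 33.52
eef_pos: [0.4661, -0.1681, 0.0408]
ee_rot: [3.142, -0.0, -0.167]
force: [-0.4, 0.8, 2.1]
width: 0.0554
gripper_force: 20.0
```

Request:
carry_out(
  commands=[
    {"dp": [0,0,0.0005],"rotation": [0,0,0]},
    {"dp": [0,0,0],"rotation": [0,0,0]},
  ],
)

```text
t: 33.78
eef_pos: [0.4661, -0.1681, 0.0407]
ee_rot: [3.142, -0.0, -0.167]
force: [-3.4, 2.0, 8.9]
width: 0.0556
gripper_force: 20.0
```

Request:
carry_out(
  commands=[
    {"dp": [0,0,0],"rotation": [0,0,0]},
    {"dp": [0,0,0],"rotation": [0,0,0]},
    {"dp": [0,0,0],"rotation": [0,0,0]},
    {"dp": [0,0,0],"rotation": [0,0,0]},
    {"dp": [0,0,0],"rotation": [0,0,0]},
  ],
  grip=0.0876,
)

```text
t: 34.4
eef_pos: [0.4661, -0.1681, 0.04]
ee_rot: [3.142, 0.0, -0.167]
force: [0.8, 0.5, -0.3]
width: 0.0874
gripper_force: 0.0
```

Request:
carry_out(
  commands=[
    {"dp": [0,0,-0.01],"rotation": [0,0,0]},
    {"dp": [0,0,-0.03],"rotation": [0,0,0]},
    {"dp": [0,0,-0.04],"rotation": [0,0,0]},
    {"dp": [0,0,-0.05],"rotation": [0,0,0]},
    {"dp": [0,0,-0.04],"rotation": [0,0,0]},
    {"dp": [0,0,-0.02],"rotation": [0,0,0]},
  ],
)

```text
t: 35.15
eef_pos: [0.4667, -0.1682, 0.2335]
ee_rot: [-3.141, -0.004, -0.167]
force: [0.6, -0.6, -0.6]
width: 0.0878
gripper_force: 0.0
```

```bash
python3 -c "
from h import *
im,d,P=cloud('wrist','w5.png');f=np.nan_to_num(P,nan=9);m=(np.hypot(f[...,0]-.465,f[...,1]+.168)<.09)&(f[...,2]>.035)&(f[...,2]<.06)
print(np.median(P[m],0),rect(P[m]))
plan(.518,.3484,.23,-16.4)"
```

```text
[ 0.4706473  -0.16845623  0.04344642] (array([ 465.5, -167.9]), array([130.4,  56.1]), -9.5)
now [ 0.4675 -0.1684  0.2353] -9.56 turn tool z 6.8 in 1 rows
then tool shift mm [ -97.5 -510.     5.3] len 519.3
```

Request:
carry_out(
  commands=[
    {"dp": [0,0,0],"rotation": [0,0,6.8]},
    {"dp": [-0.0075,-0.039,0],"rotation": [0,0,0]},
    {"dp": [-0.0075,-0.039,0],"rotation": [0,0,0]},
    {"dp": [-0.0075,-0.039,0],"rotation": [0,0,0]},
    {"dp": [-0.0075,-0.039,0],"rotation": [0,0,0]},
    {"dp": [-0.0075,-0.039,0],"rotation": [0,0,0]},
    {"dp": [-0.0075,-0.039,0],"rotation": [0,0,0]},
    {"dp": [-0.0075,-0.039,0],"rotation": [0,0,0]},
  ],
)

```text
t: 36.2
eef_pos: [0.4925, 0.1099, 0.2305]
ee_rot: [-3.141, -0.0, -0.286]
force: [0.9, -0.1, 0.8]
width: 0.0872
gripper_force: 0.0
```

Request:
carry_out(
  commands=[
    {"dp": [-0.0075,-0.04,0],"rotation": [0,0,0]},
    {"dp": [-0.0075,-0.04,0],"rotation": [0,0,0]},
    {"dp": [-0.0075,-0.04,0],"rotation": [0,0,0]},
    {"dp": [-0.0075,-0.04,0],"rotation": [0,0,0]},
    {"dp": [-0.0075,-0.04,0],"rotation": [0,0,0]},
    {"dp": [-0.0075,-0.037,0],"rotation": [0,0,0]},
    {"dp": [0,0,0],"rotation": [0,0,0]},
  ],
)

```text
t: 37.08
eef_pos: [0.5162, 0.3507, 0.2296]
ee_rot: [3.141, 0.0, -0.284]
force: [0.1, -0.4, -0.4]
width: 0.0874
gripper_force: 0.0
```

```bash
python3 -c "
from h import *
pile();plan(.518,.3484,.042,-16.4)"
```

```text
0.039 12387 0.0445 (array([523.7, 346.6]), array([168.,  66.]), -16.5)
now [0.516  0.3494 0.2297] -16.32 turn tool z 0.1 in 1 rows
then tool shift mm [  2.2   0.4 187.7] len 187.7
```

Request:
carry_out(
  commands=[
    {"dp": [0.002,0,0.03],"rotation": [0,0,0]},
    {"dp": [0,0,0.04],"rotation": [0,0,0]},
    {"dp": [0,0,0.04],"rotation": [0,0,0]},
    {"dp": [0,0,0.04],"rotation": [0,0,0]},
    {"dp": [0,0,0.025],"rotation": [0,0,0]},
    {"dp": [0,0,0.01],"rotation": [0,0,0]},
    {"dp": [0,0,0.004],"rotation": [0,0,0]},
    {"dp": [0,0,0],"rotation": [0,0,0]},
  ],
)

```text
t: 38.12
eef_pos: [0.5188, 0.3484, 0.042]
ee_rot: [-3.14, -0.001, -0.286]
force: [-0.3, 1.0, 0.4]
width: 0.0875
gripper_force: 0.0
```

Request:
carry_out(
  commands=[
    {"dp": [0,0,0],"rotation": [0,0,0]},
    {"dp": [0,0,0],"rotation": [0,0,0]},
    {"dp": [0,0,0],"rotation": [0,0,0]},
    {"dp": [0,0,0],"rotation": [0,0,0]},
    {"dp": [0,0,0],"rotation": [0,0,0]},
    {"dp": [0,0,0],"rotation": [0,0,0]},
  ],
  grip=0.05,
  force=25,
)

```text
t: 38.88
eef_pos: [0.5185, 0.3483, 0.0416]
ee_rot: [-3.141, -0.0, -0.286]
force: [-1.1, -0.3, 6.2]
width: 0.0659
gripper_force: 25.0
```

Request:
carry_out(
  commands=[
    {"dp": [0,0,-0.005],"rotation": [0,0,0]},
    {"dp": [0,0,-0.015],"rotation": [0,0,0]},
    {"dp": [0,0,-0.03],"rotation": [0,0,0]},
    {"dp": [0,0,-0.03],"rotation": [0,0,0]},
    {"dp": [0,0,-0.02],"rotation": [0,0,0]},
    {"dp": [0,0,-0.01],"rotation": [0,0,0]},
  ],
)

```text
t: 39.62
eef_pos: [0.5186, 0.3485, 0.1529]
ee_rot: [-3.14, -0.001, -0.286]
force: [-0.2, -0.1, -4.0]
width: 0.0661
gripper_force: 25.0
```

```bash
python3 -c "
from h import *
plan(.4446,.1692,.13,-5.6)"
```

```text
now [0.5186 0.3485 0.1529] -16.39 turn tool z -10.8 in 2 rows
then tool shift mm [-56.1 185.6  22.9] len 195.3
```

Request:
carry_out(
  commands=[
    {"dp": [0,0,0],"rotation": [0,0,-5.4]},
    {"dp": [0,0,0],"rotation": [0,0,-5.4]},
    {"dp": [-0.008,0.026,0],"rotation": [0,0,0]},
    {"dp": [-0.012,0.04,0],"rotation": [0,0,0]},
    {"dp": [-0.014,0.047,0],"rotation": [0,0,0]},
    {"dp": [-0.013,0.042,0.01],"rotation": [0,0,0]},
    {"dp": [-0.009,0.03,0.013],"rotation": [0,0,0]},
    {"dp": [0,0,0],"rotation": [0,0,0]},
  ],
)

```text
t: 40.62
eef_pos: [0.4425, 0.1668, 0.1271]
ee_rot: [3.14, 0.003, -0.1]
force: [0.7, 0.4, -4.1]
width: 0.0659
gripper_force: 25.0
```

```bash
python3 -c "
from h import *
im,d,P=cloud('wrist','w6.png');f=np.nan_to_num(P,nan=9)
r=vision.trace('long_tray','wrist')
for r in r[:1]:
  q=P[r['pixels']&(f[...,2]>.007)&(f[...,2]<.014)]
  a=np.radians(-5.6);e=(q[:,:2]-(.4446,.1692))@np.array([[np.cos(a),-np.sin(a)],[np.sin(a),np.cos(a)]])
  print(r['score'],e.min(0),e.max(0))
plan(.4446,.1692,.05,-5.6)"
```

```text
now [0.4448 0.1694 0.1283] -5.61 turn tool z -0.0 in 1 rows
then tool shift mm [-0.2  0.3 78.3] len 78.3
```

View pics/w6.png

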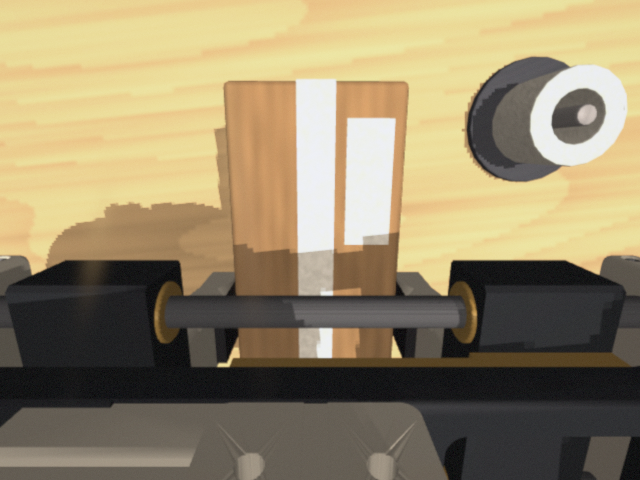

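Request:
carry_out(
  commands=[
    {"dp": [0,0,0.015],"rotation": [0,0,0]},
    {"dp": [0,0,0.025],"rotation": [0,0,0]},
    {"dp": [0,0,0.02],"rotation": [0,0,0]},
    {"dp": [0,0,0.013],"rotation": [0,0,0]},
    {"dp": [0,0,0.004],"rotation": [0,0,0]},
    {"dp": [0,0,0.001],"rotation": [0,0,0]},
    {"dp": [0,0,0],"rotation": [0,0,0]},
    {"dp": [0,0,0],"rotation": [0,0,0]},
  ],
)

```text
t: 41.72
eef_pos: [0.4449, 0.1697, 0.0506]
ee_rot: [-3.141, -0.001, -0.098]
force: [-0.4, -0.5, -4.6]
width: 0.0657
gripper_force: 25.0
```

Request:
carry_out(
  commands=[
    {"dp": [0,0,0.002],"rotation": [0,0,0]},
    {"dp": [0,0,0],"rotation": [0,0,0]},
  ],
)

```text
t: 41.98
eef_pos: [0.4445, 0.1694, 0.0481]
ee_rot: [-3.142, 0.0, -0.098]
force: [-0.1, -0.7, -4.0]
width: 0.0654
gripper_force: 25.0
```

Request:
carry_out(
  commands=[
    {"dp": [0,0,0.0015],"rotation": [0,0,0]},
    {"dp": [0,0,0.001],"rotation": [0,0,0]},
    {"dp": [0,0,0],"rotation": [0,0,0]},
  ],
)

```text
t: 42.35
eef_pos: [0.4446, 0.1695, 0.0456]
ee_rot: [-3.142, -0.0, -0.098]
force: [0.1, -0.3, -3.2]
width: 0.0656
gripper_force: 25.0
```

Request:
carry_out(
  commands=[
    {"dp": [0,0,0.001],"rotation": [0,0,0]},
    {"dp": [0,0,0],"rotation": [0,0,0]},
  ],
)

```text
t: 42.6
eef_pos: [0.4446, 0.1694, 0.0455]
ee_rot: [-3.141, -0.0, -0.097]
force: [-6.4, -1.1, 12.2]
width: 0.0659
gripper_force: 25.0
```

Request:
carry_out(
  commands=[
    {"dp": [0,0,0],"rotation": [0,0,0]},
    {"dp": [0,0,0],"rotation": [0,0,0]},
    {"dp": [0,0,0],"rotation": [0,0,0]},
    {"dp": [0,0,0],"rotation": [0,0,0]},
    {"dp": [0,0,0],"rotation": [0,0,0]},
  ],
  grip=0.0876,
)

```text
t: 43.22
eef_pos: [0.4446, 0.1695, 0.0445]
ee_rot: [3.142, 0.0, -0.098]
force: [-0.4, 0.1, 0.3]
width: 0.0875
gripper_force: 0.0
```

Request:
carry_out(
  commands=[
    {"dp": [0,0,-0.01],"rotation": [0,0,0]},
    {"dp": [0,0,-0.03],"rotation": [0,0,0]},
    {"dp": [0,0,-0.04],"rotation": [0,0,0]},
    {"dp": [0,0,-0.05],"rotation": [0,0,0]},
    {"dp": [0,0,-0.05],"rotation": [0,0,0]},
    {"dp": [0,0,-0.05],"rotation": [0,0,0]},
    {"dp": [0,0,-0.03],"rotation": [0,0,0]},
    {"dp": [0,0,0],"rotation": [0,0,0]},
  ],
)

```text
t: 44.22
eef_pos: [0.4454, 0.1699, 0.308]
ee_rot: [-3.137, -0.004, -0.097]
force: [-0.4, 1.3, -0.3]
width: 0.0875
gripper_force: 0.0
```

```bash
python3 -c "
from h import *
im,d,P=cloud('scene','s9.png');p=P.reshape(-1,3);p=p[np.isfinite(p).all(1)]
for n,c,r in(('long',(.447,.17),.12),('med',(.467,-.168),.09),('small',(.568,-.347),.05),('roll',(.514,.008),.045)):
  q=p[(np.hypot(p[:,0]-c[0],p[:,1]-c[1])<r)&(p[:,2]>.037)&(p[:,2]<.07)];print(n,len(q),np.percentile(q[:,2],[5,50,95]).round(4) if len(q) else '',rect(q) if len(q) else '')
for l in ('tape_dispenser','scanner'):
  r=vision.trace(l,'scene')[0];print(l,r['position'],np.nanmedian(P[r['pixels']],0))
"
```

```text
long 2462 [0.0434 0.0485 0.0519] (array([447.1, 168.5]), array([182.7,  68.5]), -5.7)
med 1095 [0.0393 0.0436 0.0472] (array([ 468.4, -168. ]), array([133.3,  60.8]), -10.0)
small 368 [0.0392 0.0457 0.0489] (array([ 569.4, -348.8]), array([58.8, 51.6]), 81.4)
roll 466 [0.0397 0.0515 0.057 ] (array([513.4,   8.1]), array([56.9, 55.7]), -83.9)
tape_dispenser [259.0, 214.6] [ 0.76455515 -0.11173579  0.03068778]
scanner [356.2, 285.8] [0.7532416  0.17225271 0.02872598]
```

View pics/s9.png

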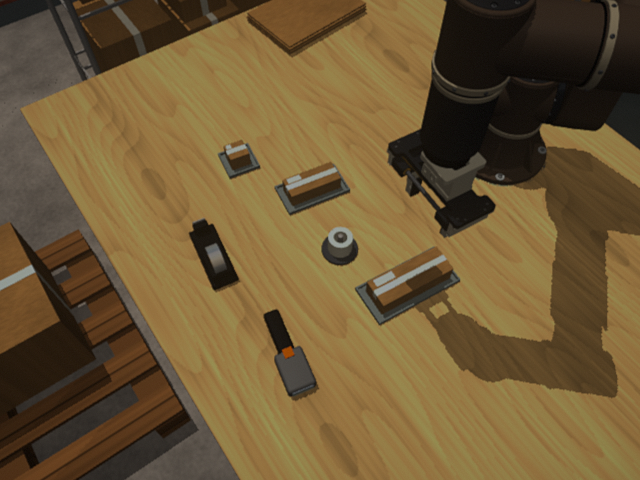

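All three cartons sit in their trays: long at (408,280), medium at (312,187), small at (237,157). The roll is on the spindle at (340,243), and the dispenser and scanner have not moved.

```bash
python3 -c "
from station import arm
print(arm.job_done())"
```

```text
the job is handed in; nothing more can be done
None
```

The job is handed in at about 44 s: the roll is on the spindle, all three cartons lie flat in their trays, and the tape dispenser and scanner were left where they were.

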